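# Draw the long turner out of the utensil box and hold it over the drying tray

## Task

The long blue-handled turner lies in the covered steel utensil box, and it is longer than the window in the cover: slide it along, tilt it and draw it out through the window, without forcing it against the box. Finish still holding it in the gripper, right way up, level and still, about a hand's width or two above the drying tray with its blade over the middle of the tray, the whole turner clear of box and tray. Leave the two jars and the mug where they stand.

Things in the scene. Friction and masses are not known exactly. Their poses are not given: they have to be found in the camera images.
- spatula_grip (a point): place to grip the turner (280 mm long, about 0.15 kg): centre, half-way up, of its blue handle near the centre of mass. x runs along it from handle end to blade, z up. Handle 22 mm wide, 24 mm thick; from here it runs 155 mm to -x and 35 mm to +x; blade tip 125 mm to +x. It starts flat in the box on the ribs, this point 30 mm above the table, blade to the robot's left.
- spatula_blade (a point): centre of the turner's flat steel blade (80 mm along x, 56 mm wide, 4 mm thick, underside level with the handle's underside), 85 mm from the grip point towards +x and 10 mm lower; same axes as the grip point. Partly hidden under the cover at the start.
- spatula_end (a point): the handle's rear end, on the handle's centre line, 155 mm from the grip point towards -x; same axes as the grip point. Under the cover at the start.
- box: steel utensil box, fixed. Origin: centre of its underside, on the table; x along its length, to the end where the blade lies (robot's left); z up. Outside 438 (x) by 206 (y) by 82 mm high, inside 430 by 198 mm, inner floor 10 mm above the table. Two white ribs, 8 mm wide, cross the floor at x = -90 and +90 mm, tops 18 mm above the table; the turner lies on them.
- box_window (a point): centre of the window in the box's cover, at the cover's upper face, 82 mm above the table; axes as the box. The window is edged in black, 210 mm (x) by 170 mm (y). The cover is rigid sheet, 4 mm thick, its underside 78 mm above the table; under it at both ends is empty room 110 mm long.
- tray_mid (a point): middle of the drying tray, at the top of the fruit rounds, 22 mm above the table. The tray is fixed, steel-rimmed, 260 mm (own x) by 246 mm, rim 26 mm high, with rounds of dried fruit fixed on it; it stands to the robot's left of the box.
- jar_a: amber glass jar with red lid, 72 mm across, 110 mm high, standing; origin at the centre of its underside. Leave alone.
- jar_b: green glass jar with steel lid, 72 mm across, 110 mm high, standing; origin at the centre of its underside. Leave alone.
- mug: white mug, 80 mm across, 90 mm high, standing to the right of the box; origin at the centre of its underside. Leave alone.

How it is judged:
At the end, for the whole second after the job is handed in: Only the fingers hold the turner: still (under 30 mm/s), right way up, level within 0.3 rad, blade centre within 60 mm sideways of the tray's middle and 85 to 300 mm above the table, handle end over 100 mm above the table. Jars and mug upright within 30 mm of their places (horizontal distance between spatula_blade and tray_mid below 0.06 m and height (world z) of spatula_blade between 0.085 and 0.3 m and height (world z) of spatula_end above 0.1 m and angle between spatula_grip's own z axis and vertical below 0.3 rad and contact force between spatula and the fingers above 1 N and contact force between spatula and box below 0.1 N and contact force between spatula and tray below 0.1 N and contact force between spatula and jar_a below 0.1 N and contact force between spatula and jar_b below 0.1 N and contact force between spatula and mug below 0.1 N and linear speed of spatula below 0.03 m/s and distance of each of jar_a, jar_b, mug from where it was at the start of the episode below 0.03 m and angle between each of jar_a, jar_b, mug's own z axis and vertical below 0.2 rad); the arm keeps its last pose, push and grip.
It fails at once if the turner, lifted off the ribs, is forced against the box (over 40 N) (contact force between spatula and box above 40 N and height (world z) of spatula_grip above 0.034 m).
It fails at once if jar_a is moved over 30 mm or tipped (distance of jar_a from where it was at the start of the episode above 0.03 m or angle between jar_a's own z axis and vertical above 0.3 rad).
It fails at once if jar_b is moved over 30 mm or tipped (distance of jar_b from where it was at the start of the episode above 0.03 m or angle between jar_b's own z axis and vertical above 0.3 rad).
It fails at once if mug is moved over 30 mm or tipped (distance of mug from where it was at the start of the episode above 0.03 m or angle between mug's own z axis and vertical above 0.3 rad).
It also fails if it takes over 45 s, if anything falls off the work surface, if the arm or the gripper's body presses on something with over 40 N, if the wrist force passes 120 N, or if a joint passes its speed limit or range.

## Robot

A 7-joint arm with a two-finger parallel gripper is mounted at the origin on the work surface. World frame = base frame: x ahead of the robot, y to its left, z up, the work surface at z = 0. Lengths are in m, angles in rad, forces in N, time in s.
With the tool pointing down it reaches from about 0.35 to 0.9 m from the base axis. Payload 8.1 kg.
Tool frame: the origin (TCP) lies at the very end of the fingers, on their centre line; the grasp point (between the pads) lies grip_point_offset behind it (grip_point_offset is the distance from the TCP to the grasp point, in m); z points along the fingers, y is the direction in which the jaws open and shut (so a half turn about z gives the same grasp; the last joint's range is limited). The gripper opens to 92 mm and grips with 3 to 60 N. Pads are 19 mm wide; open, the fingers measure 130 mm over their backs; the gripper's body (75 mm by 190 mm) begins 47 mm behind the grasp point.
Start: joints at [1.085, 0.434, 0.025, 1.573, -0.012, 1.134, -0.075], TCP at [0.233, -0.58, 0.227] pointing down, gripper open.
Joint ranges: [-2.62, 2.62], [-0.44, 2.09], [-1.27, 1.32], [0.08, 2.57], [-1.32, 4.46], [0.12, 2], [-2.74, 2.74]. Speed limits (rad/s): [2.22, 2.22, 3.01, 3.01, 3.14, 3.14, 3.14].

## Interface

Orientations are given as a rotation vector (axis times angle).
In Python, from cell import * gives the robot as it stands.
- The arm moves only by the tool drive_tool, never from a script. Its argument "increments" is a list of rows, each an object of numbers: "grip": the gripper's target within -1 to 1 (shut at 1, half-way at 0, fully open at -1); "tx", "ty", "tz": the shift along the world's x, y, z normalised to -1 to 1, where 1 is 400 mm; "turn": the turn about the world's z normalised to -1 to 1, where 1 is 60 degrees. In form: [{"grip": .., "tx": .., "ty": .., "tz": .., "turn": ..}, ...]. A call has 1 to 20 rows; each row is the pose to reach, as a shift and turn from the pose measured when the call began; what a row does not reach only later rows make up. A row lasts 1/10 s, in which the tool goes at most 50 mm and 8.59 degrees, less where a joint would pass 70% of its speed; a pose out of reach is approached as far as the arm can. A call with a number of a shift or a turn outside -1 to 1 is refused whole. A call with a gripper value outside its range is refused whole. The fingers move at their own pace and stop on an object; "newtons" is the grip in N (left out, the last holds). Time passes only in rows, so rows that repeat a pose let the fingers close. It gives the time, the measured TCP pose, the force and the opening at its end, in the units of the state.
- observe(): the state, without advancing time (a new reading comes with each control period).
- get_image(name): name is "side" or "top" or "wrist"; returns the picture (400x640x3 uint8, red, green, blue); there is no depth.
- camera_info(name): a dict with "fx", "fy", "cx", "cy" (pixels), "eye" and "rotation" of the camera in the world; the wrist camera has in their place "hand_eye" (4x4, takes a point from camera to tool coordinates, whose origin is the TCP and whose axes are the flange's). Camera axes: x right, y down, z forward; pixel columns grow to the right and rows downward; lengths in m; the calibration is good to about 2 mm. A picture is of the moment at which its call begins: read the wrist's pose just before it. camera_info takes no time and is no camera call.
- sign_off(): hands the job in, once; it reports no verdict.
The state is a dict: "clock": time; "joints": joint angles; "dq": joint speeds; "joint_efforts": joint torques, N m; "position": TCP position; "ee_rot": TCP orientation; "force": force on the tool from outside, world axes, zero at the start; "ft_torque": the same for the moment, N m; "width": opening from 0.0 (shut) to 1.0 (fully open).
Only numpy, scipy, OpenCV 4.12 (cv2) and the standard library are available. Lean on these libraries where they do the work, as an engineer would, in place of code of your own. Each camera call takes 0.05 s, during which the arm holds its last target. There are 200 camera calls.

## Working session

There is one attempt and no reset: what is moved stays moved. The work goes in short steps, Python scripts to look and compute and a tool call to move; the robot and the scene stay as the last step left them, time stands still between calls to the robot, and variables do not carry over. Pictures are saved under pics/ and viewed, about 8 in all and at most 12, crops included, and the job is handed in when it is done.

Besides the shell and the picture viewer there is one more tool, called after "Request:" as a command line: name --argument value ..., lists and objects as JSON in quotes. drive_tool: Moves the arm, as the interface text tells. Its arguments: {"type":"object","properties":{"increments":{"type":"array","items":{"type":"object","properties":{"grip":{"type":"number"},"tx":{"type":"number"},"ty":{"type":"number"},"tz":{"type":"number"},"turn":{"type":"number"}}}},"newtons":{"type":"number"}},"required":["increments"]}

```bash
ls; mkdir -p pics
python3 - <<'E'
from cell import *
import cv2
print({k:v for k,v in observe().items()})
for n in ("side","top","wrist"):
    im=get_image(n); cv2.imwrite(f"pics/{n}0.png",im[:,:,::-1]); print(n,camera_info(n))
try: print(grip_point_offset)
except Exception as e: print(e)
E
```

```text
pics
{'clock': 0.0, 'joints': array([ 1.08541155,  0.43520876,  0.02497153,  1.57412561, -0.01160314,
        1.13401641, -0.07515425]), 'dq': array([-0.00102656, -0.00106144,  0.00037009, -0.00035486,  0.00016026,
       -0.00080059,  0.00149136]), 'joint_efforts': array([-2.41661357e-03, -6.67871332e+01,  9.84374397e-01, -3.14466691e+01,
       -6.06281147e-02,  4.27198922e-02,  1.43541374e-04]), 'position': array([ 0.23318769, -0.57929292,  0.22594278]), 'ee_rot': array([-3.08274313e+00, -5.97126071e-01,  6.99043705e-04]), 'force': array([-0.28966807,  0.51873183, -0.41858687]), 'ft_torque': array([ 0.07739879, -0.04221136, -0.00692724]), 'width': 0.9996663606166882}
side {'fx': 378.700551553951, 'fy': 378.700551553951, 'cx': 320.33923666476954, 'cy': 198.29549874927906, 'eye': array([ 0.42595157, -0.82229327,  0.63757655]), 'rotation': array([-2.16862169,  0.26998551, -0.11937089])}
top {'fx': 367.1557590771733, 'fy': 367.1557590771733, 'cx': 319.85912810629384, 'cy': 198.31814296072537, 'eye': array([ 0.4077983 , -0.04782658,  1.09202173]), 'rotation': array([-2.10353587,  2.12281423, -0.2295537 ])}
wrist {'fx': 344.7372886450433, 'fy': 344.7372886450433, 'cx': 322.89363173556166, 'cy': 199.4551998971634, 'hand_eye': array([[-4.96410960e-04, -9.62329590e-01, -2.71885110e-01,
         7.25569059e-02],
       [ 9.99999743e-01, -6.18181271e-04,  3.62223945e-04,
         4.85960195e-04],
       [-5.16653104e-04, -2.71884860e-01,  9.62329650e-01,
        -1.58572985e-01],
       [ 0.00000000e+00,  0.00000000e+00,  0.00000000e+00,
         1.00000000e+00]])}
0.0188
```

View pics/top0.png

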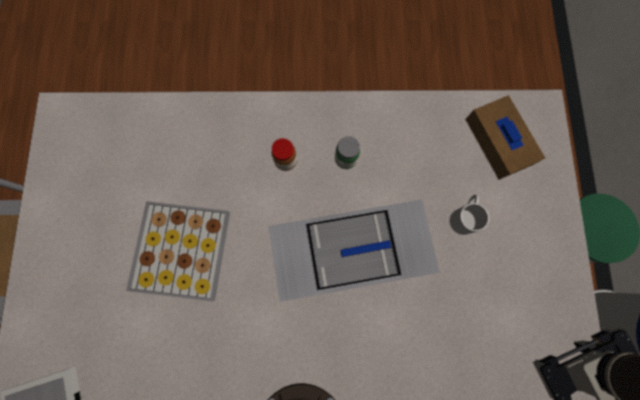

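View pics/side0.png

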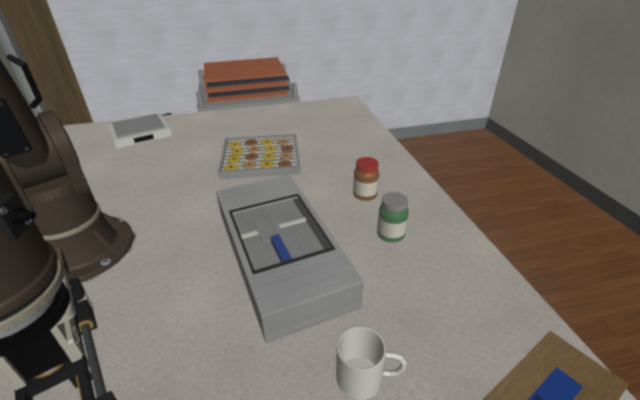

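Top view: the box with its black-edged window lies at about (307–400, 210–290). The blue handle runs (342,253)–(392,244), the tray is centred near (178,250), and the jars are at (285,155) and (347,152). The side view confirms the turner lies on the ribs, blade to the left.

```bash
cat > h.py <<'E'
import numpy as np, cv2
from cell import *
from scipy.spatial.transform import Rotation as R
def cam(n):
    c=camera_info(n)
    if n=="wrist":
        s=observe(); T=np.eye(4); T[:3,:3]=R.from_rotvec(s["ee_rot"]).as_matrix(); T[:3,3]=s["position"]
        M=T@c["hand_eye"]; return c,M[:3,:3],M[:3,3]
    return c,R.from_rotvec(c["rotation"]).as_matrix(),np.array(c["eye"])
def ray(C,px,z):
    c,Rm,e=C; px=np.atleast_2d(px).astype(float)
    d=np.c_[(px[:,0]-c["cx"])/c["fx"],(px[:,1]-c["cy"])/c["fy"],np.ones(len(px))]@Rm.T
    return e+d*((z-e[2])/d[:,2])[:,None]
def proj(C,P):
    c,Rm,e=C; q=(np.atleast_2d(P)-e)@Rm; return np.c_[c["fx"]*q[:,0]/q[:,2]+c["cx"],c["fy"]*q[:,1]/q[:,2]+c["cy"]]
def big(m):
    cs,_=cv2.findContours(m.astype(np.uint8),cv2.RETR_EXTERNAL,cv2.CHAIN_APPROX_NONE); return max(cs,key=cv2.contourArea)
def rect(p):
    r=cv2.minAreaRect((p[:,:2]*1000).astype(np.float32)); b=cv2.boxPoints(r); return np.round(r[0],1),np.round(r[1],1),np.round(b,0).tolist()
E
python3 - <<'E'
from h import *
C=cam("top"); im=cv2.imread("pics/top0.png"); hsv=cv2.cvtColor(im,cv2.COLOR_BGR2HSV)
roi=np.zeros(im.shape[:2],bool); roi[195:310,260:445]=1
dark=(hsv[...,2]<60)&roi; w=big(dark)[:,0]; print("window outer black",rect(ray(C,w,.082)))
blue=(hsv[...,0]>100)&(hsv[...,0]<130)&(hsv[...,1]>120)&roi; b=big(blue)[:,0]; print("handle",rect(ray(C,b,.042)))
# tray: dilate-based segmentation
troi=np.zeros_like(roi); troi[195:310,110:245]=1
t=troi&((hsv[...,1]>110)&(hsv[...,2]>60)); pts=np.argwhere(t)[:,::-1]; print("fruit",rect(ray(C,pts,.022)))
print("bg sat/val", hsv[320,180],hsv[206,190],hsv[250,300],hsv[250,290])
s=observe(); print(R.from_rotvec(s["ee_rot"]).as_matrix().round(3))
for n,sl in (("top",np.s_[190:310,110:450]),):
    cv2.imwrite("pics/crop1.png",cv2.resize(im[sl],None,fx=2.3,fy=2.3,interpolation=cv2.INTER_CUBIC))
E
```

```text
window outer black (array([ 482.3, -143.3]), array([179.3, 229.7]), [[375.0, -45.0], [413.0, -271.0], [590.0, -242.0], [552.0, -15.0]])
handle (array([ 486. , -184.4]), array([ 19.7, 143.6]), [[464.0, -115.0], [489.0, -257.0], [508.0, -253.0], [483.0, -112.0]])
fruit (array([487.2, 354. ]), array([211.1, 225.4]), [[363.0, 263.0], [587.0, 236.0], [612.0, 446.0], [388.0, 472.0]])
bg sat/val [ 11  31 139] [ 10  19 118] [150   6 121] [135   4 120]
[[ 0.928  0.373 -0.001]
 [ 0.373 -0.928  0.001]
 [-0.    -0.001 -1.   ]]
```

View pics/crop1.png

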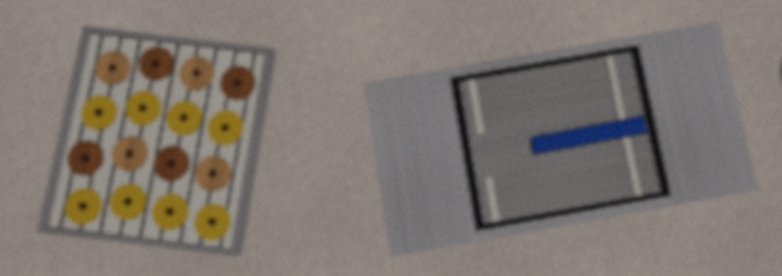

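The crop shows the tray corners at about (85,27), (273,48), (240,255) and (40,232), and the window frame and handle are clear. Positions are good enough to move, so I approach above the grip point.

Request:
drive_tool --increments '[{"tx": 0.55, "ty": 0.9, "tz": 0, "turn": 1, "grip": -1}, {"tx": 0.55, "ty": 0.9, "tz": 0, "turn": 1, "grip": -1}, {"tx": 0.55, "ty": 0.9, "tz": 0, "turn": 1, "grip": -1}, {"tx": 0.55, "ty": 0.9, "tz": 0, "turn": 1, "grip": -1}, {"tx": 0.55, "ty": 0.9, "tz": 0, "turn": 1, "grip": -1}, {"tx": 0.55, "ty": 0.9, "tz": 0, "turn": 1, "grip": -1}, {"tx": 0.55, "ty": 0.9, "tz": 0, "turn": 1, "grip": -1}, {"tx": 0.55, "ty": 0.9, "tz": 0, "turn": 1, "grip": -1}, {"tx": 0.55, "ty": 0.9, "tz": 0, "turn": 1, "grip": -1}, {"tx": 0.55, "ty": 0.9, "tz": 0, "turn": 1, "grip": -1}, {"tx": 0.55, "ty": 0.9, "tz": 0, "turn": 1, "grip": -1}, {"tx": 0.55, "ty": 0.9, "tz": 0, "turn": 1, "grip": -1}, {"tx": 0.55, "ty": 0.9, "tz": 0, "turn": 1, "grip": -1}, {"tx": 0.55, "ty": 0.9, "tz": 0, "turn": 1, "grip": -1}]' --newtons 8

```text
clock: 1.55
position: [0.4527, -0.2205, 0.2261]
ee_rot: [-2.374, -2.057, 0.002]
force: [-0.2, -0.1, -1.1]
width: 1.002
```

Request:
drive_tool --increments '[{"tx": 0.068, "ty": 0.15, "tz": -0.05, "turn": 0.3, "grip": -1}, {"tx": 0.068, "ty": 0.15, "tz": -0.05, "turn": 0.3, "grip": -1}, {"tx": 0.068, "ty": 0.15, "tz": -0.05, "turn": 0.3, "grip": -1}, {"tx": 0.068, "ty": 0.15, "tz": -0.05, "turn": 0.3, "grip": -1}, {"tx": 0.068, "ty": 0.15, "tz": -0.05, "turn": 0.3, "grip": -1}, {"tx": 0.068, "ty": 0.15, "tz": -0.05, "turn": 0.3, "grip": -1}]'

```text
clock: 2.15
position: [0.4796, -0.1618, 0.2063]
ee_rot: [-2.028, -2.4, 0.003]
force: [-0.2, 0.1, 0.0]
width: 1.0
```

Run:
```python
from h import *
C=cam("wrist"); im=get_image("wrist")[:,:,::-1].copy(); cv2.imwrite("pics/w1.png",im)
s=observe(); M=R.from_rotvec(s["ee_rot"]).as_matrix(); print(s["position"],np.degrees(np.arctan2(M[1,0],M[0,0])),s["joints"].round(2))
hsv=cv2.cvtColor(im,cv2.COLOR_BGR2HSV)
blue=(hsv[...,0]>100)&(hsv[...,0]<130)&(hsv[...,1]>120); b=big(blue)[:,0]; print("handle px",b.min(0),b.max(0),rect(ray(C,b,.042)))
```

```text
[ 0.47967529 -0.16158968  0.20631456] 99.64546223248418 [ 0.58  0.3  -0.45  1.86  0.16  1.02  0.23]
handle px [314 130] [336 273] (array([ 485.5, -186.4]), array([ 20.5, 145.7]), [[463.0, -117.0], [488.0, -260.0], [508.0, -256.0], [483.0, -113.0]])
```

View pics/w1.png

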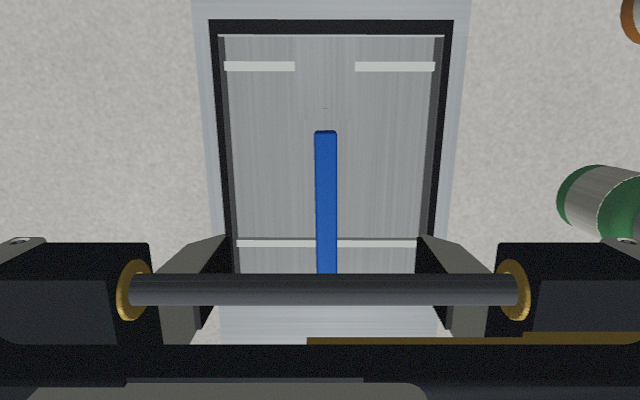

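The wrist view shows the handle at columns 314–336, rows 130–273. The blade hides the middle of the left rib (295–355, row 66). Its position agrees with the top view within 2 mm. I descend and then grip lightly.

Request:
drive_tool --increments '[{"tx": -0.002, "ty": 0.03, "tz": -0.1, "turn": 0.0, "grip": -0.3}, {"tx": -0.002, "ty": 0.03, "tz": -0.2, "turn": 0.0, "grip": -0.3}, {"tx": -0.002, "ty": 0.03, "tz": -0.26, "turn": 0.0, "grip": -0.3}, {"tx": -0.002, "ty": 0.03, "tz": -0.32, "turn": 0.0, "grip": -0.3}, {"tx": -0.002, "ty": 0.03, "tz": -0.38, "turn": 0.0, "grip": -0.3}, {"tx": -0.002, "ty": 0.03, "tz": -0.42, "turn": 0.0, "grip": -0.3}, {"tx": -0.002, "ty": 0.03, "tz": -0.45, "turn": 0.0, "grip": -0.3}, {"tx": -0.002, "ty": 0.03, "tz": -0.463, "turn": 0.0, "grip": -0.3}, {"tx": -0.002, "ty": 0.03, "tz": -0.463, "turn": 0.0, "grip": -0.3}]'

```text
clock: 3.1
position: [0.4787, -0.1497, 0.0209]
ee_rot: [-2.027, -2.399, 0.003]
force: [-0.4, 0.0, 0.5]
width: 0.648
```

Request:
drive_tool --increments '[{"grip": 1}, {"grip": 1}, {"grip": 1}, {"grip": 1}, {"grip": 1}, {"grip": 1}, {"grip": 1}, {"grip": 1}, {"grip": 1}, {"grip": 1}]' --newtons 12

```text
invalid input
```

Request:
drive_tool --increments '[{"tx": 0, "ty": 0, "tz": 0, "turn": 0, "grip": 1}, {"tx": 0, "ty": 0, "tz": 0, "turn": 0, "grip": 1}, {"tx": 0, "ty": 0, "tz": 0, "turn": 0, "grip": 1}, {"tx": 0, "ty": 0, "tz": 0, "turn": 0, "grip": 1}, {"tx": 0, "ty": 0, "tz": 0, "turn": 0, "grip": 1}, {"tx": 0, "ty": 0, "tz": 0, "turn": 0, "grip": 1}, {"tx": 0, "ty": 0, "tz": 0, "turn": 0, "grip": 1}, {"tx": 0, "ty": 0, "tz": 0, "turn": 0, "grip": 1}]' --newtons 12

```text
clock: 3.9
position: [0.4789, -0.1497, 0.0211]
ee_rot: [-2.027, -2.4, 0.003]
force: [-0.2, 0.4, 4.3]
width: 0.239
```

Request:
drive_tool --increments '[{"tx": 0, "ty": 0, "tz": 0.0125, "turn": 0, "grip": 1}, {"tx": 0.0, "ty": 0, "tz": 0.0125, "turn": 0, "grip": 1}, {"tx": 0.005, "ty": -0.028, "tz": 0.0125, "turn": 0, "grip": 1}, {"tx": 0.01, "ty": -0.055, "tz": 0.0125, "turn": 0, "grip": 1}, {"tx": 0.014, "ty": -0.08, "tz": 0.0125, "turn": 0, "grip": 1}, {"tx": 0.0185, "ty": -0.106, "tz": 0.0125, "turn": 0, "grip": 1}, {"tx": 0.0185, "ty": -0.106, "tz": 0.0125, "turn": 0, "grip": 1}]'

```text
clock: 4.6
position: [0.4864, -0.1946, 0.0259]
ee_rot: [2.03, 2.397, -0.004]
force: [0.7, -0.2, -0.5]
width: 0.24
```

Run:
```python
from h import *
im=get_image("wrist")[:,:,::-1].copy(); cv2.imwrite("pics/w2.png",im[:330])
s=observe(); print(s["position"],s["force"],s["width"])
```

```text
[ 0.48622746 -0.19331803  0.02591251] [ 0.08793429  0.25416771 -1.02704092] 0.23717440818333058
```

View pics/w2.png

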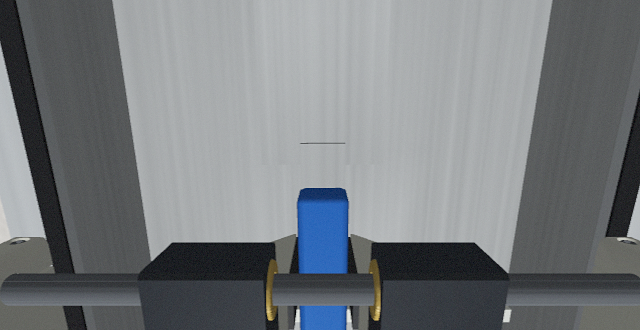

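The wrist view shows the handle held centrally (columns 299–348, front end at row 188), clear of the window sides. Next I lift gently so that the cover edge tilts the handle, blade up.

Request:
drive_tool --increments '[{"tx": 0, "ty": 0, "tz": 0.025, "turn": 0, "grip": 1}, {"tx": 0, "ty": 0, "tz": 0.05, "turn": 0, "grip": 1}, {"tx": 0, "ty": 0, "tz": 0.065, "turn": 0, "grip": 1}, {"tx": 0, "ty": 0, "tz": 0.07, "turn": 0, "grip": 1}, {"tx": 0, "ty": 0, "tz": 0.075, "turn": 0, "grip": 1}, {"tx": 0, "ty": 0, "tz": 0.08, "turn": 0, "grip": 1}, {"tx": 0, "ty": 0, "tz": 0.085, "turn": 0, "grip": 1}, {"tx": 0, "ty": 0, "tz": 0.09, "turn": 0, "grip": 1}]'

```text
clock: 5.45
position: [0.486, -0.1929, 0.0617]
ee_rot: [-2.029, -2.398, 0.003]
force: [0.5, 1.1, -3.8]
width: 0.238
```

Run:
```python
from h import *
s=observe(); print(s["position"],s["force"],s["ft_torque"],s["width"])
```

```text
[ 0.48603411 -0.19287315  0.06170251] [ 0.50471349  1.10815129 -3.83464343] [ 0.43868837 -0.25715977  0.01823253] 0.23784589102185782
```

Request:
drive_tool --increments '[{"tx": 0, "ty": 0, "tz": 0.005, "turn": 0, "grip": 1}, {"tx": 0, "ty": 0, "tz": 0.01, "turn": 0, "grip": 1}, {"tx": 0, "ty": 0, "tz": 0.015, "turn": 0, "grip": 1}, {"tx": 0, "ty": 0, "tz": 0.02, "turn": 0, "grip": 1}, {"tx": 0, "ty": 0, "tz": 0.025, "turn": 0, "grip": 1}, {"tx": 0, "ty": 0, "tz": 0.03, "turn": 0, "grip": 1}, {"tx": 0, "ty": 0, "tz": 0.035, "turn": 0, "grip": 1}]'

```text
clock: 6.15
position: [0.4859, -0.1931, 0.0759]
ee_rot: [-2.029, -2.397, 0.003]
force: [0.3, -0.1, -4.2]
width: 0.239
```

Run:
```python
from h import *
s=observe(); print(s["position"],s["force"],s["ft_torque"],s["width"])
a=get_image("wrist")[:,:,::-1][:330]; b=get_image("side")[:,:,::-1][150:350,180:420]
cv2.imwrite("pics/w3.png",np.vstack([cv2.resize(a,(500,258)),cv2.resize(b,(500,330))[:,:]] ))
```

```text
[ 0.48593683 -0.19310939  0.07587119] [ 0.26266159 -0.11343423 -4.21051091] [ 0.05751494 -0.19020687 -0.00582247] 0.2387438571655668
```

View pics/w3.png

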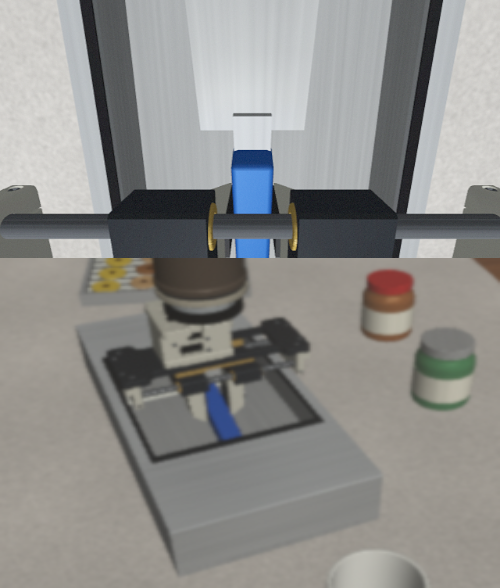

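The wrist crop shows the blade tilted up and clear of the window's left edge, with the handle still central. I firm up the grip and draw the turner out along its own axis.

Request:
drive_tool --increments '[{"tx": 0, "ty": 0, "tz": 0, "turn": 0, "grip": 1}, {"tx": 0, "ty": 0, "tz": 0, "turn": 0, "grip": 1}, {"tx": -0.003, "ty": 0.019, "tz": 0.005, "turn": 0, "grip": 1}, {"tx": -0.008, "ty": 0.045, "tz": 0.013, "turn": 0, "grip": 1}, {"tx": -0.012, "ty": 0.07, "tz": 0.021, "turn": 0, "grip": 1}, {"tx": -0.017, "ty": 0.1, "tz": 0.03, "turn": 0, "grip": 1}, {"tx": -0.022, "ty": 0.13, "tz": 0.039, "turn": 0, "grip": 1}, {"tx": -0.026, "ty": 0.15, "tz": 0.045, "turn": 0, "grip": 1}, {"tx": -0.026, "ty": 0.15, "tz": 0.045, "turn": 0, "grip": 1}]' --newtons 25

```text
clock: 7.15
position: [0.4757, -0.1315, 0.0945]
ee_rot: [-2.027, -2.4, 0.002]
force: [0.3, 0.3, -0.6]
width: 0.236
```

Run:
```python
from h import *
s=observe(); print(s["position"],s["force"],s["ft_torque"],s["width"])
```

```text
[ 0.47566648 -0.13146617  0.09451935] [ 0.26284918  0.33583394 -0.5942966 ] [-0.02680713 -0.08811197  0.01547802] 0.23634145844633958
```

Request:
drive_tool --increments '[{"tx": -0.005, "ty": 0.028, "tz": 0.01, "turn": 0, "grip": 1}, {"tx": -0.01, "ty": 0.06, "tz": 0.021, "turn": 0, "grip": 1}, {"tx": -0.015, "ty": 0.09, "tz": 0.032, "turn": 0, "grip": 1}, {"tx": -0.022, "ty": 0.125, "tz": 0.045, "turn": 0, "grip": 1}, {"tx": -0.022, "ty": 0.125, "tz": 0.045, "turn": 0, "grip": 1}, {"tx": -0.022, "ty": 0.125, "tz": 0.08, "turn": 0, "grip": 1}, {"tx": -0.022, "ty": 0.125, "tz": 0.12, "turn": 0, "grip": 1}, {"tx": -0.022, "ty": 0.125, "tz": 0.16, "turn": 0, "grip": 1}, {"tx": -0.022, "ty": 0.125, "tz": 0.2, "turn": 0, "grip": 1}, {"tx": -0.022, "ty": 0.125, "tz": 0.2, "turn": 0, "grip": 1}]'

```text
clock: 8.15
position: [0.4681, -0.0818, 0.1762]
ee_rot: [2.026, 2.398, 0.0]
force: [0.3, -0.3, -0.8]
width: 0.238
```

Run:
```python
from h import *
s=observe(); print(s["position"],s["force"],s["ft_torque"],s["width"])
a=get_image("top")[:,:,::-1][180:320,250:450]; b=get_image("side")[:,:,::-1][80:340,160:460]
cv2.imwrite("pics/w4.png",np.hstack([cv2.resize(a,(400,280)),cv2.resize(b,(400,347))[:280]] ))
```

```text
[ 0.46814474 -0.0817703   0.1761738 ] [ 0.33068738 -0.34174596 -0.83228995] [-0.02217074 -0.13644619 -0.04747114] 0.23789837035172068
```

View pics/w4.png

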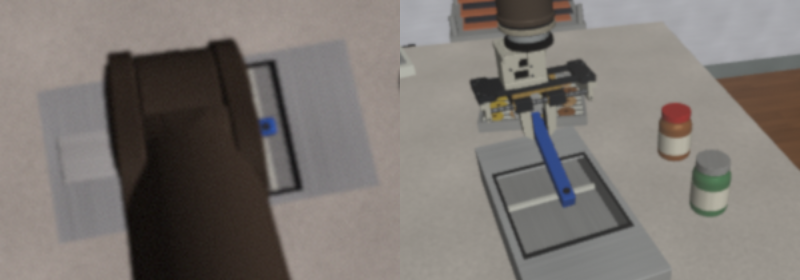

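The turner is fully out, blade up about 19°, with the handle end at about (568,198) above the window. I move it back so it bridges the window and lower it gently onto the cover with a light grip to level it.

Request:
drive_tool --increments '[{"tx": 0.007, "ty": -0.04, "tz": 0, "turn": 0, "grip": 1}, {"tx": 0.014, "ty": -0.08, "tz": 0, "turn": 0, "grip": 1}, {"tx": 0.021, "ty": -0.121, "tz": 0, "turn": 0, "grip": 1}, {"tx": 0.021, "ty": -0.121, "tz": -0.04, "turn": 0, "grip": 1}, {"tx": 0.021, "ty": -0.121, "tz": -0.08, "turn": 0, "grip": 1}, {"tx": 0.021, "ty": -0.121, "tz": -0.1, "turn": 0, "grip": 1}, {"tx": 0.021, "ty": -0.121, "tz": -0.11, "turn": 0, "grip": 1}, {"tx": 0.021, "ty": -0.121, "tz": -0.12, "turn": 0, "grip": 1}, {"tx": 0.021, "ty": -0.121, "tz": -0.13, "turn": 0, "grip": 1}, {"tx": 0.021, "ty": -0.121, "tz": -0.14, "turn": 0, "grip": 1}, {"tx": 0.021, "ty": -0.121, "tz": -0.15, "turn": 0, "grip": 1}, {"tx": 0.021, "ty": -0.121, "tz": -0.16, "turn": 0, "grip": 1}]' --newtons 8

```text
clock: 9.45
position: [0.4754, -0.1302, 0.1101]
ee_rot: [2.027, 2.4, -0.002]
force: [-0.2, 0.4, -1.5]
width: 0.238
```

Run:
```python
from h import *
s=observe(); print(s["position"],s["force"],s["ft_torque"],s["width"])
```

```text
[ 0.47538233 -0.13020797  0.11011378] [-0.1791647   0.41701362 -1.46242762] [-0.06339034 -0.10190635 -0.00432465] 0.2377724199576129
```

Request:
drive_tool --increments '[{"tx": 0, "ty": 0, "tz": -0.01, "turn": 0, "grip": 1}, {"tx": 0, "ty": 0, "tz": -0.02, "turn": 0, "grip": 1}, {"tx": 0, "ty": 0, "tz": -0.03, "turn": 0, "grip": 1}, {"tx": 0, "ty": 0, "tz": -0.04, "turn": 0, "grip": 1}, {"tx": 0, "ty": 0, "tz": -0.05, "turn": 0, "grip": 1}, {"tx": 0, "ty": 0, "tz": -0.055, "turn": 0, "grip": 1}, {"tx": 0, "ty": 0, "tz": -0.06, "turn": 0, "grip": 1}, {"tx": 0, "ty": 0, "tz": -0.06, "turn": 0, "grip": 1}]'

```text
clock: 10.25
position: [0.4754, -0.1302, 0.086]
ee_rot: [2.027, 2.4, -0.002]
force: [0.4, 0.2, -1.5]
width: 0.24
```

Run:
```python
from h import *
s=observe(); print(s["position"],s["force"],s["ft_torque"],s["width"])
a=get_image("wrist")[:,:,::-1][:330]; b=get_image("side")[:,:,::-1][130:330,180:420]
cv2.imwrite("pics/w5.png",np.vstack([cv2.resize(a,(500,258)),cv2.resize(b,(500,330))[:,:]] ))
```

```text
[ 0.47537691 -0.13022664  0.08600617] [ 0.38891088  0.20787509 -1.54703795] [-0.04388686 -0.1234982   0.00558315] 0.24037514638795274
```

View pics/w5.png

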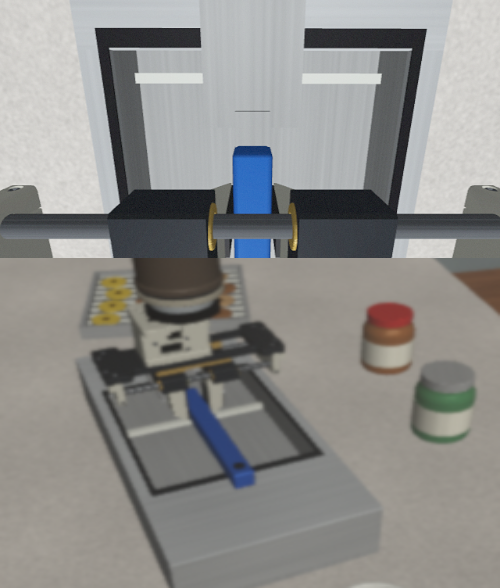

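The wrist view matches the earlier level picture (handle front at row 147, neck line at 111), so the turner is flat. I grip it firmly, lift and carry it to the tray.

Request:
drive_tool --increments '[{"tx": 0, "ty": 0, "tz": 0, "turn": 0, "grip": 1}, {"tx": 0, "ty": 0, "tz": 0, "turn": 0, "grip": 1}, {"tx": 0, "ty": 0, "tz": 0.03, "turn": 0, "grip": 1}, {"tx": 0, "ty": 0, "tz": 0.08, "turn": 0, "grip": 1}, {"tx": 0.0, "ty": 0.02, "tz": 0.15, "turn": 0, "grip": 1}, {"tx": 0.005, "ty": 0.06, "tz": 0.21, "turn": 0, "grip": 1}, {"tx": 0.01, "ty": 0.12, "tz": 0.24, "turn": 0, "grip": 1}, {"tx": 0.015, "ty": 0.2, "tz": 0.24, "turn": 0, "grip": 1}, {"tx": 0.02, "ty": 0.3, "tz": 0.24, "turn": 0, "grip": 1}, {"tx": 0.027, "ty": 0.4, "tz": 0.24, "turn": 0, "grip": 1}, {"tx": 0.033, "ty": 0.5, "tz": 0.24, "turn": 0, "grip": 1}, {"tx": 0.04, "ty": 0.6, "tz": 0.24, "turn": 0, "grip": 1}, {"tx": 0.046, "ty": 0.7, "tz": 0.24, "turn": 0, "grip": 1}, {"tx": 0.053, "ty": 0.8, "tz": 0.24, "turn": 0, "grip": 1}, {"tx": 0.06, "ty": 0.89, "tz": 0.24, "turn": 0, "grip": 1}, {"tx": 0.064, "ty": 0.95, "tz": 0.24, "turn": 0, "grip": 1}, {"tx": 0.066, "ty": 0.99, "tz": 0.24, "turn": 0, "grip": 1}, {"tx": 0.066, "ty": 1.0, "tz": 0.24, "turn": 0, "grip": 1}, {"tx": 0.066, "ty": 1.0, "tz": 0.24, "turn": 0, "grip": 1}, {"tx": 0.066, "ty": 1.0, "tz": 0.24, "turn": 0, "grip": 1}]' --newtons 30

```text
clock: 12.35
position: [0.5021, 0.268, 0.1821]
ee_rot: [2.029, 2.397, -0.004]
force: [0.2, 0.5, -2.0]
width: 0.238
```

Run:
```python
from h import *
C=cam("wrist"); im=get_image("wrist")[:,:,::-1].copy(); s=observe(); M=R.from_rotvec(s["ee_rot"]).as_matrix(); print(s["position"],np.degrees(np.arctan2(M[1,0],M[0,0])),s["force"],s["width"],np.abs(s["dq"]).max())
g=s["position"]+[0,0,.009]; d=np.array([-.172,.985,0]); bl=g+.085*d-[0,0,.010]
for p in (bl,g+.125*d-[0,0,.01]): cv2.circle(im,tuple(int(v) for v in proj(C,p)[0]),4,(0,0,255),1)
top=get_image("top")[:,:,::-1].copy(); sd=get_image("side")[:,:,::-1].copy()
print("blade est",bl,"wrist px",proj(C,bl))
Ct=cam("top"); cc=np.array([[85,27],[273,48],[240,255],[40,232]])/2.3+[110,190]; P=ray(Ct,cc,.026); print("tray",P.mean(0),P.round(3).tolist())
cv2.imwrite("pics/w6.png",np.vstack([cv2.resize(im[:330],(620,320)),np.hstack([cv2.resize(top[180:320,90:290],(310,217)),cv2.resize(sd[50:260,180:480],(310,217))])]))
```

```text
[0.50216604 0.26792734 0.18209865] 99.50446848045794 [-0.85048496 -0.38354665 -1.15884995] 0.23726800990515917 0.0031019899069036645
blade est [0.48754604 0.35165234 0.18109865] wrist px [[322.44605081  72.07674942]]
tray [0.48697661 0.3498495  0.026     ] [[0.629, 0.456, 0.026], [0.6, 0.213, 0.026], [0.345, 0.243, 0.026], [0.374, 0.488, 0.026]]
```

View pics/w6.png

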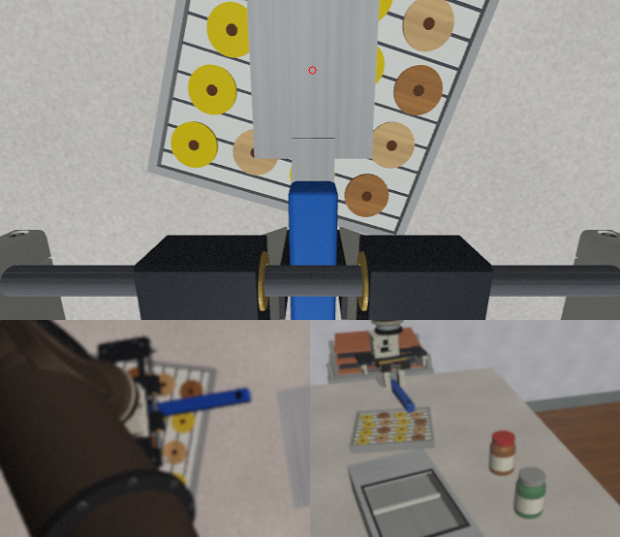

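The turner is held level: the handle front is at row 188 and the neck line at row 142 in full-size pixels, the same as when it lay flat. The blade centre is within about 5 mm of the tray middle at z ≈ 0.18. The jars stand where they were and the arm is still, so I hand it in.

```bash
python3 -c "
from cell import *
print(sign_off())"
```

```text
the job is handed in; nothing more can be done
None
```

I drew the turner out of the box and handed the job in at about 12.5 s, with the turner held level and still over the drying tray. The sign-off reports no verdict.

- **How it went:** I gripped the handle near its centre of mass and slid it about 44 mm towards the handle end. Lifting it lightly against the cover edge tilted the blade up about 19°, and I drew it out along its own axis. I then laid it gently across the window to level it, gripped it again at 30 N and carried it to the tray. No wrist reading I took passed about 5 N, though I read it only between moves.
- **Last checks:**
  - The blade centre is worked out, from the arm pose and the turner's dimensions, at (0.488, 0.352, 0.181). That is within about 5 mm of the measured tray middle, (0.487, 0.350–0.354).
  - The wrist picture matches the one taken when the turner was level.
  - The gripper still holds the full 22 mm handle width.
  - In the last side view both jars stand where they were.
- **Not checked:** I took no closing measurement of the mug. The arm passed above it only on the way in, and it was not touched in any picture I viewed.

No check failed. The only disagreement was about 4 mm between two estimates of the tray's middle.

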